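# Open the touch-latch sample cupboard

## Robot

A 6-joint arm with a two-finger parallel gripper is mounted at the origin on a cart in front of the work surface, level with it; the furniture and walls round the work are solid. World frame = base frame: x ahead of the robot, y to its left, z up, the work surface at z = 0. Lengths are in m, angles in degrees, forces in N, time in s.
With the tool pointing down it reaches from about 0.25 to 0.725 m from the base axis. Payload 9.7 kg.
Tool frame: the origin (TCP) lies on the centre line of the jaws, within the pads' length; the fingertips stand bot.nose_length ahead of it and the grasp point (between the pads) lies 11 mm behind it (bot.nose_length is the distance from the TCP to the fingertips, in m); z points along the fingers, y is the line along which they close (so a half turn about z gives the same grasp; the last joint's range is limited). The gripper opens to 85 mm and grips with 20 to 120 N. Pads are 22 mm wide; open, the fingers measure 114 mm over their backs; the gripper's body (76 mm by 85 mm) begins 54 mm behind the grasp point. The pads swing forward as they close: fully open they stand 13 mm farther back than shut.
Start: joints at [-66.406, 4.979, 10.078, 95.1, 0, 90], TCP at [0.22, -0.504, 0.239] pointing down, gripper open.
Joint ranges: [-179.16, 179.16], [-48.56, 103.87], [-65.8, 70.77], [-126.05, 130.52], [-82.76, 87.17], [-180, 180]. Speed limits (degrees/s): [127.2, 127.2, 147.25, 180, 180, 180].

## Interface

Orientations are given as [roll, pitch, yaw] about the fixed x, y, z axes, in that order (R = Rz(yaw) Ry(pitch) Rx(roll)).
In Python, from workcell import bot gives the robot as it stands. The module is installed in compiled form; this text tells all that it offers.
- The arm moves only by the shell command python3 -m inch 'ROWS' [OPENING] [FORCE]. ROWS is JSON, a list of rows, each a list of 4 numbers: the shift along the world's x, y, z in cm, then the turn about the world's z in degrees. A call has exactly 8 rows; each row is the pose to reach, as a shift and turn from the pose commanded when the call began; what a row does not reach only later rows make up. A row lasts 1/8 s, in which the tool goes at most 62.5 mm and 10.7 degrees, less where a joint would pass 70% of its speed; a pose out of reach is approached as far as the arm can. A call with a gripper value outside its range is refused whole. OPENING is the finger opening in cm, from 0 to 8.54, set as the call begins (- or left out, the last holds). The fingers move at their own pace and stop on an object; FORCE is the grip in N (left out, the last holds). Time passes only in rows, so rows that repeat a pose let the fingers close, or fill a call up. It gives the time, the measured TCP pose, the force, the opening and the grip force at its end, in the units of the state.
- bot.get_obs(): the state, without advancing time (a new reading comes with each control period).
- bot.camera(name): name is "scene" or "top"; returns a dict with "img" (400x640x3 uint8, red, green, blue), "fovy" (degrees; the focal length in pixels is half the picture's height over the tangent of half this angle, whatever the lens; pixels are square), "cx", "cy" (the principal point, pixels), "R" (3x3) and "t" (3): a world point X has camera coordinates R X + t. Camera axes: x right, y down, z forward; pixel columns grow to the right and rows downward; lengths in m; the calibration is good to about 2 mm. A picture is of the moment at which its call begins. There is no depth.
- bot.job_done(): hands the job in; it is judged then, once.
Trained networks look in a picture, given as the dict that the camera call returned (one of the last four; its "shot" number tells which), for a name from the list of things; names that differ only in an ending like _2 or _b are one class to them, and where a whole thing is asked for, a point or a joint stands for the part that bears it (a point fixed in the world has none). Each returns a list of dicts, best first, with "score" (0 to 1); they miss things now and then, are a little off and sometimes report something else, mostly with a low value. They report only what shows in the picture. A call takes as long as a camera call.
- bot.find_in(thing, picture): "point" ([column, row] in pixels, amid what is visible of it).
- bot.landmark_of(thing, picture): "point" ([column, row] in pixels: a listed point, or the origin of a listed thing).
The state is a dict: "time": time; "q": joint angles; "qd": joint speeds; "joint_efforts": joint torques, N m; "ee_pos": TCP position; "tcp_rot": TCP orientation; "wrist_force": force on the tool from outside, world axes, zero at the start; "torque": the same for the moment, N m; "opening": finger opening in m; "grasp_force": force on a finger pad.
Only numpy, scipy, OpenCV 4.12 (cv2) and the standard library are available. Lean on these libraries where they do the work, as an engineer would, in place of code of your own. Each camera call takes 0.05 s, during which the arm holds its last target. There are 200 camera calls.

## Task

Two small grey cupboards with white push-to-open doors and no handles stand on the bench; the vials in the wider one are needed. Press that door in at its round mark until the catch lets go and, as you draw back, the door springs ajar; then reach a finger behind its free edge, push it wide open to about a right angle, leave it standing open and move clear. Use only the outside of the fingers: do not grasp or lift anything, leave the narrower cupboard shut and everything else where it stands.

Things in the scene. Friction and masses are not known exactly. Their poses are not given: they have to be found in the camera images.
- cab_wide: The wider cupboard, fixed: 90 mm deep (x), 140 wide (y), 160 high, at the left or the right. Origin at the centre of its underside; its -x points out of the front, +y to its left seen from the robot, z up. The door covers its whole front; shut, its outer face lies 45 mm from the origin along -x, 22 mm before the walls' edges. Ajar, the gap from the door's free edge back to the walls is about 65 mm.
- wide_press (a point): Centre of the round mark on the wider door's outer face: grey disc 20 mm across, 1.5 mm proud, 128 mm above the bench, 24 mm in from the free edge; moves with the door. Pressed in here by 9 mm (about 5 N; rigid stop at 9.5 mm) the catch lets go; as the finger draws back, a spring pushes the door out to about 0.45 rad, where it stays.
- wide_hinge (a point): Point on the wider door's vertical hinge axis, in its outer face at its left (+y) edge seen from the robot, 93 mm above the bench. The door is 136 mm wide, 10 mm thick, and runs from 27 to 159 mm above the bench. Its catch pin juts 22 mm from its back face, 127 to 140 mm above the bench, 10 to 28 mm from the free edge.
- wide_edge (a point): Middle of the wider door's free right edge on its outer face, 136 mm from the hinge axis, 93 mm above the bench; moves with the door.
- wide_door (a joint): Angle of the wider door, rad: 0 shut and latched, down to -0.085 while pressed in, positive as its free edge swings out toward the robot; 1.57 is square to the front, stop at 1.75. Lightly damped hinge (under 2 N at the free edge); it stays where it is left.
- cab_narrow: The narrower cupboard, fixed to the bench: 90 mm deep, 95 mm wide, 160 mm high, otherwise the same, with the same kind of catch. Origin at the centre of its underside, same axes. To be left shut.
- narrow_door (a joint): Angle of the narrower door, rad: 0 shut and latched, positive open; to be left shut.
- dish: Small covered glass dish, 62 mm across, 14 mm high, standing on the roof of the wider cupboard; origin at the centre of its underside. Loose bystander.
- amber: Amber reagent bottle with cap, 72 mm across, 134 mm tall, standing at the left; origin at the centre of its underside. Loose bystander.
- vial: Glass sample vial with screw cap, 23 mm across, 51 mm tall, standing between the cupboards; origin at the centre of its underside. Loose bystander.
- stapler: Red desk stapler, 34 x 134 x 48 mm, lying at the right (the nearer of two); origin at the centre of its underside. Loose bystander.
- phone: Phone, 158 x 78 x 10 mm, lying flat at the left front; origin at the centre of its underside. Loose bystander.
- marker: Marker pen, 135 mm long, 16 mm thick, lying at the right front; origin at the centre of its underside. Loose bystander.

How it is judged:
By the outcome, as a careful person would: the job done as asked, in the order asked, and still so for the second after the job is handed in, with the robot touching nothing.
It also fails if it takes over 48 s, if anything falls off the work surface, if the arm or the gripper's body presses on something with over 40 N, if the wrist force passes 120 N, or if a joint passes its speed limit or range.

## Working session

There is one attempt and no reset: what is moved stays moved. The work goes in short steps, Python scripts to look and compute and a shell command to move; the robot and the scene stay as the last step left them, time stands still between calls to the robot, and variables do not carry over. Pictures are saved under pics/ and viewed, at most 10 in all, crops included, and the job is handed in when it is done.

```bash
mkdir -p pics
cat > h.py <<'E'
import numpy as np, cv2
from workcell import bot
def ray(c,p):
    f=200/np.tan(np.radians(c["fovy"])/2)
    d=np.array([(p[0]-c["cx"])/f,(p[1]-c["cy"])/f,1.])
    R=np.array(c["R"]);t=np.array(c["t"]);return -R.T@t,R.T@d
def onz(c,p,z):
    o,d=ray(c,p);return o+d*(z-o[2])/d[2]
def tri(c1,p1,c2,p2):
    o,d=ray(c1,p1);q,e=ray(c2,p2)
    s=np.linalg.lstsq(np.c_[d,-e],q-o,rcond=None)[0]
    a=o+d*s[0];b=q+e*s[1];return (a+b)/2,np.linalg.norm(a-b)
def save(c,n): cv2.imwrite("pics/"+n+".png",c["img"][:,:,::-1])
E
python3 - <<'E'
from h import *
np.set_printoptions(precision=4,suppress=True)
o=bot.get_obs();print(o["time"],o["ee_pos"],o["tcp_rot"],o["opening"],bot.nose_length)
s=bot.camera("scene");t=bot.camera("top");save(s,"s0");save(t,"t0")
for n in ["wide_press","wide_hinge","wide_edge","cab_wide","cab_narrow","dish","amber","vial","stapler","phone","marker"]:
    r=[]
    for c in (s,t):
        l=bot.landmark_of(n,c);r.append(l[0] if l else None)
    z={"wide_press":.128,"wide_hinge":.093,"wide_edge":.093,"dish":.16}.get(n,0)
    print(n,[(np.round(x["point"]),round(x["score"],2),onz(c,x["point"],z)[:2]) if x else None for x,c in zip(r,(s,t))], tri(s,r[0]["point"],t,r[1]["point"]) if all(r) else "")
E
```

```text
0.0 [ 0.22   -0.5038  0.2386] [-179.9206    0.0009   23.5954] 0.08539407511766474 0.008
wide_press [(array([348., 165.]), 0.62, array([ 0.5318, -0.2946])), (array([413., 198.]), 0.72, array([ 0.5475, -0.3055]))] (array([ 0.5428, -0.3088,  0.1208]), np.float64(0.011267575895976455))
wide_hinge [None, (array([375., 209.]), 0.58, array([ 0.5172, -0.1918]))] 
wide_edge [(array([350., 170.]), 0.52, array([ 0.533 , -0.3221])), (array([420., 200.]), 0.73, array([ 0.5459, -0.3364]))] (array([ 0.543 , -0.3395,  0.0842]), np.float64(0.007510848395693693))
cab_wide [(array([335., 193.]), 0.81, array([ 0.5767, -0.2582])), (array([389., 197.]), 0.65, array([ 0.5634, -0.2507]))] (array([ 0.5674, -0.248 ,  0.0066]), np.float64(0.009680054407067021))
cab_narrow [None, None] 
dish [(array([334., 156.]), 0.67, array([ 0.5985, -0.2959])), (array([402., 182.]), 0.59, array([ 0.5941, -0.2677]))] (array([ 0.5898, -0.2665,  0.1724]), np.float64(0.0060175093031316585))
amber [(array([226., 299.]), 0.81, array([0.6223, 0.466 ])), (array([183., 178.]), 0.87, array([0.6274, 0.4514]))] (array([ 0.6302,  0.4556, -0.0123]), np.float64(0.003046439401579299))
vial [(array([300., 219.]), 0.53, array([ 0.6217, -0.0088])), (array([314., 180.]), 0.57, array([0.6228, 0.0053]))] (array([0.6187, 0.0039, 0.0083]), np.float64(0.006641223546779227))
stapler [(array([359., 180.]), 0.77, array([ 0.5242, -0.4279])), (array([452., 208.]), 0.59, array([ 0.5261, -0.4627]))] (array([ 0.5316, -0.4663, -0.0184]), np.float64(0.00911133636259563))
phone [(array([313., 295.]), 0.55, array([0.3984, 0.3528])), (array([212., 248.]), 0.97, array([0.3916, 0.3493]))] (array([ 0.3951,  0.351 , -0.0007]), np.float64(0.007609850623902543))
marker [(array([365., 186.]), 0.54, array([ 0.4767, -0.3764])), (array([422., 226.]), 0.61, array([ 0.4653, -0.3626]))] (array([ 0.4682, -0.3595,  0.0094]), np.float64(0.006755068537070886))
```

Run:
```python
import cv2
a=cv2.imread("pics/t0.png")[110:310,240:500];cv2.imwrite("pics/t0c.png",cv2.resize(a,None,fx=3,fy=3)[:600,:780])
b=cv2.imread("pics/s0.png")[100:260,240:440];cv2.imwrite("pics/s0c.png",cv2.resize(b,None,fx=3.7,fy=3.7))
```

```text
(no output)
```

View pics/t0c.png

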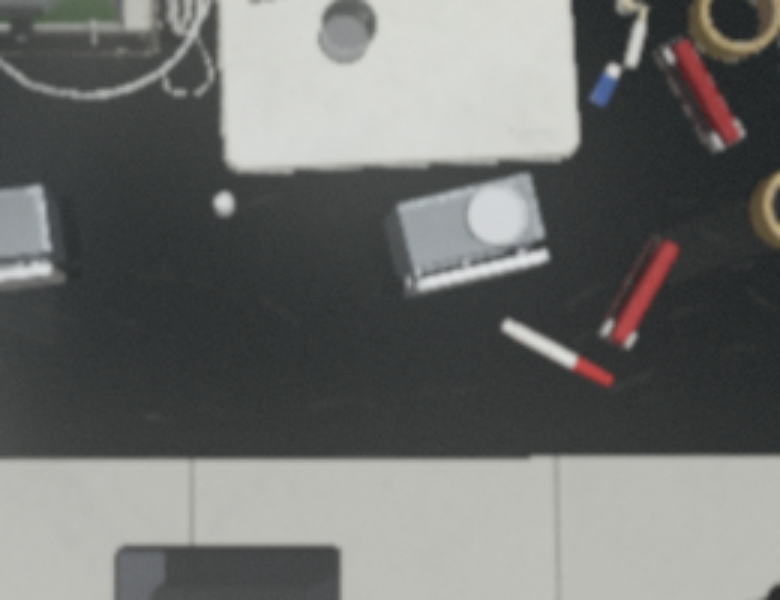

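View pics/s0c.png

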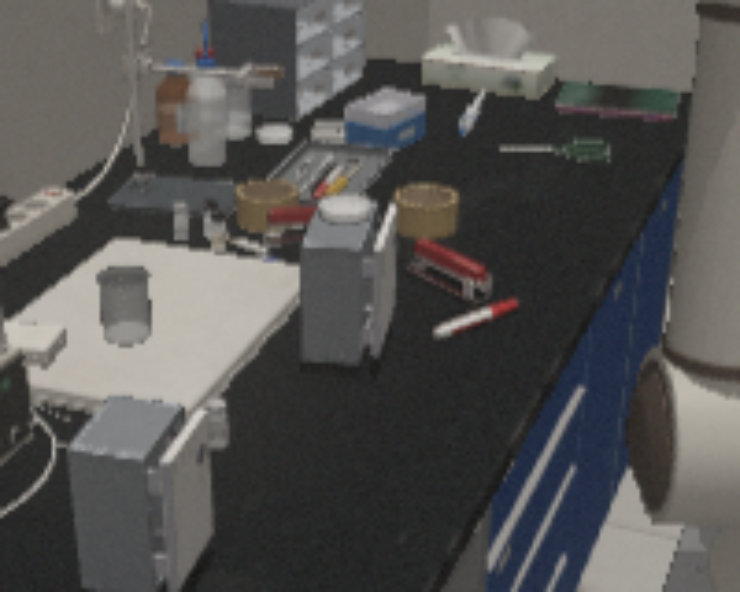

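The wide cupboard is on the right: in the top picture its roof spans about (372,179)–(422,196), and the white door strip runs from (377,208) to (423,197). The narrow one is at the left. The marker lies in front of the door, at (408,217)–(443,238), and the stapler is to the right.

Run:
```python
from h import *
np.set_printoptions(precision=4,suppress=True)
from scipy.optimize import least_squares
c=bot.camera("top"); s=bot.camera("scene")
print("cam",ray(c,(0,0))[0],ray(s,(0,0))[0])
def proj(c,X):
    f=200/np.tan(np.radians(c["fovy"])/2);x=np.array(c["R"])@X+c["t"];return f*x[:2]/x[2]+[c["cx"],c["cy"]]
P=lambda u,v:(240+u/3,110+v/3)
# local pts (x,y,z), pixel
obs=[((.045,.07,.16),P(396,207)),((.045,-.07,.16),P(531,174)),((-.023,-.07,.16),P(546,237)),((-.023,.07,.16),P(413,274)),
     ((-.045,.068,.159),P(413,293)),((-.045,-.068,.159),P(551,260))]
def W(p,l):
    a=p[2];return np.array([p[0]+np.cos(a)*l[0]-np.sin(a)*l[1],p[1]+np.sin(a)*l[0]+np.cos(a)*l[1],l[2]])
r=least_squares(lambda p:np.concatenate([proj(c,W(p,l))-q for l,q in obs]),[.567,-.248,.2],loss="soft_l1")
p=r.x;print(p,np.degrees(p[2]),r.fun.reshape(-1,2))
for n,l in dict(press=(-.0465,-.044,.128),hinge=(-.045,.068,.093),edge=(-.045,-.068,.093)).items():
    print(n,W(p,l),proj(c,W(p,l)),proj(s,W(p,l)))
print("marker ends",onz(c,P(505,322),.008),onz(c,P(612,382),.008),"stapler",[onz(c,P(*q),.03)[:2] for q in((660,238),(605,335),(632,347),(678,245))])
for l in((.045,.07,.16),(-.023,.07,.16),(-.045,-.068,.159),(-.045,.068,.027),(-.045,-.068,.027)):
    print(proj(s,W(p,l)),(proj(s,W(p,l))-[240,100])*3.7)
```

```text
cam [ 0.4199 -0.0044  1.6645] [0.0493 1.0639 0.7478]
[ 0.577  -0.2546  0.2438] 13.970487990967303 [[ 0.2829  0.2323]
 [-0.8637  0.2723]
 [-0.1716  0.5295]
 [ 0.1821 -0.7641]
 [ 2.5786 -0.3028]
 [-0.6866 -0.0454]]
press [ 0.5425 -0.3085  0.128 ] [413.5976 199.7907] [346.8897 163.744 ]
hinge [ 0.5169 -0.1995  0.093 ] [377.5937 208.6935] [343.3015 182.1427]
edge [ 0.5497 -0.3315  0.093 ] [418.5519 198.3962] [346.9668 168.9028]
marker ends [ 0.4927 -0.3135  0.008 ] [ 0.4251 -0.4326  0.008 ] stapler [array([ 0.5851, -0.4839]), array([ 0.4771, -0.4203]), array([ 0.4637, -0.45  ]), array([ 0.5772, -0.5039])]
[321.544  166.0283] [301.713  244.3048]
[338.1413 167.0491] [363.1228 248.0819]
[347.329  155.0078] [397.1172 203.529 ]
[343.0019 196.2644] [381.107  356.1784]
[346.6185 182.2656] [394.4883 304.3828]
```

```bash
python3 -m inch '[[4,3,0,-2],[9,6,0,-4],[14,9,0,-6],[19,12,0,-8],[24,16,-2,-9.6],[27.3,18.3,-5,-9.6],[27.3,18.3,-9,-9.6],[27.3,18.3,-10.2,-9.6]]' 0
python3 - <<'E'
from h import *
o=bot.get_obs();print(o["ee_pos"],o["tcp_rot"],o["opening"],o["wrist_force"])
s=bot.camera("scene");t=bot.camera("top")
a=s["img"][120:220,290:410,::-1];b=t["img"][160:260,360:480,::-1]
cv2.imwrite("pics/c1.png",cv2.resize(np.vstack([a,b]),None,fx=3,fy=3,interpolation=2))
for c in(s,t):
  f=200/np.tan(np.radians(c["fovy"])/2)
  for dz in(0,-.008,-.021):
    x=np.array(c["R"])@(np.array(o["ee_pos"])+[0,0,dz])+c["t"];print(f*x[:2]/x[2]+[c["cx"],c["cy"]])
  print(bot.landmark_of("wide_press",c)[:1])
E
```

```text
time: 2.3
ee_pos: [0.4925, -0.32, 0.1347]
tcp_rot: [-179.8, 0.2, 14.1]
wrist_force: [-0.7, -0.1, -0.3]
opening: 0.0001
grasp_force: 0.0
[ 0.4924712  -0.31996233  0.1346939 ] [-1.79836947e+02  1.57153284e-01  1.40529701e+01] 8.39149985551527e-05 [-0.71245085 -0.12559302 -0.31518563]
[358.75034999 163.10845228]
[358.67735747 164.82188807]
[358.55949991 167.58849181]
[{'point': [349.7, 161.6], 'score': 0.51}]
[417.94339999 215.60287973]
[417.41953539 215.72501126]
[416.57973058 215.92079974]
[{'point': [413.9, 198.8], 'score': 0.46}]
```

View pics/c1.png

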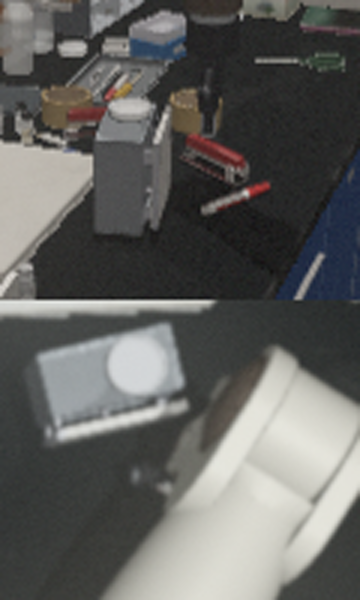

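The finger tip shows near (359,163) in the scene picture, close to the projection. The arm itself isn't clear in that crop, so I'll check the full frame.

Run:
```python
from h import *
s=bot.camera("scene");t=bot.camera("top")
cv2.imwrite("pics/c2.png",np.vstack([cv2.resize(s["img"][80:220,270:470,::-1],None,fx=3,fy=3,interpolation=2)]))
```

```text
(no output)
```

View pics/c2.png

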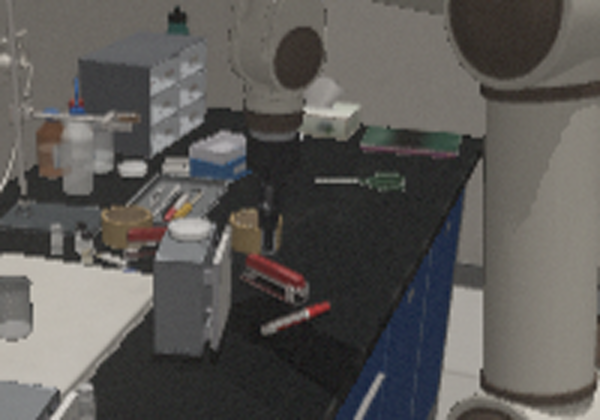

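The black gripper hangs over the bench with its tip at about (360,163), in front of the door and clear of the dish. Approaching now.

```bash
python3 -m inch '[[1,0.25,0.3,0],[2,0.5,0.3,0],[2.9,0.7,0.3,0],[3.4,0.85,0.3,0],[3.7,0.92,0.3,0],[3.9,0.97,0.3,0],[4.1,1.02,0.3,0],[4.2,1.05,0.3,0]]'
```

```text
time: 3.6
ee_pos: [0.5348, -0.3107, 0.1403]
tcp_rot: [180.0, 0.0, 14.0]
wrist_force: [-2.6, -1.5, 1.4]
opening: 0.0
grasp_force: 1.4
```

```bash
python3 -m inch '[[0.1,0.02,0,0],[0.2,0.05,0,0],[0.3,0.07,0,0],[0.4,0.1,0,0],[0.5,0.12,0,0],[0.6,0.15,0,0],[0.6,0.15,0,0],[0.6,0.15,0,0]]'
```

```text
time: 4.6
ee_pos: [0.5412, -0.309, 0.1403]
tcp_rot: [180.0, -0.0, 14.0]
wrist_force: [-3.6, -1.4, 0.9]
opening: -0.0003
grasp_force: 1.6
```

```bash
python3 -m inch '[[0.05,0.01,0,0],[0.1,0.02,0,0],[0.15,0.04,0,0],[0.2,0.05,0,0],[0.25,0.06,0,0],[0.3,0.07,0,0],[0.3,0.07,0,0],[0.3,0.07,0,0]]'
```

```text
time: 5.6
ee_pos: [0.5442, -0.3082, 0.1402]
tcp_rot: [-180.0, -0.0, 14.0]
wrist_force: [-3.7, -0.3, 0.2]
opening: -0.0001
grasp_force: 1.9
```

```bash
python3 -m inch '[[0.05,0.01,0,0],[0.1,0.02,0,0],[0.15,0.04,0,0],[0.2,0.05,0,0],[0.2,0.05,0,0],[0.2,0.05,0,0],[0.2,0.05,0,0],[0.2,0.05,0,0]]'
```

```text
time: 6.6
ee_pos: [0.5448, -0.3081, 0.1402]
tcp_rot: [-180.0, 0.2, 14.0]
wrist_force: [-12.7, -2.6, 2.5]
opening: 0.0001
grasp_force: 5.7
```

```bash
python3 -m inch '[[-0.5,-0.12,0,0],[-1.5,-0.37,0,0],[-3,-0.75,0,0],[-4.5,-1.1,0,0],[-6,-1.5,0,0],[-7.5,-1.87,0,0],[-9,-2.2,0,0],[-9,-2.2,0,0]]'
python3 - <<'E'
from h import *
s=bot.camera("scene");t=bot.camera("top")
a=cv2.resize(s["img"][120:210,310:430,::-1],None,fx=3.3,fy=3.3,interpolation=2);b=cv2.resize(t["img"][160:250,360:480,::-1],None,fx=3.3,fy=3.3,interpolation=2)
cv2.imwrite("pics/c3.png",np.hstack([a,b]))
p=[]
for n in("wide_edge","wide_press"):
  r=[bot.landmark_of(n,c) for c in(s,t)]
  print(n,[x[0] if x else 0 for x in r],tri(s,r[0][0]["point"],t,r[1][0]["point"]) if all(r) else "", onz(t,r[1][0]["point"],.093 if n=="wide_edge" else .128) if r[1] else "")
E
```

```text
time: 7.6
ee_pos: [0.4552, -0.3302, 0.1406]
tcp_rot: [180.0, -0.0, 13.9]
wrist_force: [0.2, -0.2, -0.0]
opening: -0.0002
grasp_force: 0.0
wide_edge [{'point': [358.2, 171.5], 'score': 0.64}, {'point': [421.5, 217.2], 'score': 0.67}] (array([ 0.4943632 , -0.33961872,  0.08659446]), np.float64(0.010087063482964011)) [ 0.48930356 -0.33987485  0.093     ]
wide_press [{'point': [357.6, 164.9], 'score': 0.74}, {'point': [411.3, 212.2], 'score': 0.81}] (array([ 0.49761034, -0.30160347,  0.13289963]), np.float64(0.011852477757458483)) [ 0.50350543 -0.30069314  0.128     ]
```

View pics/c3.png

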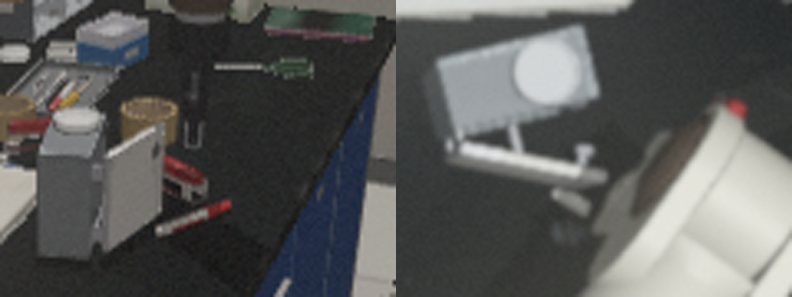

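The door stands ajar: in the right-hand crop its free edge is at about (605,178), with the catch pin behind it near (585,155). That matches the predicted edge position (.489, −.333). I'll go round the edge with the tip at about 0.142, above the pin.

```bash
python3 -m inch '[[0,-3,0.5,0],[0,-6,1,0],[4,-6.5,1,0],[8,-6.5,1,0],[8.2,-5,1,0],[8.2,-3,1,0],[8.2,-1,1,0],[8.2,0.2,1,0]]'
python3 - <<'E'
from h import *
s=bot.camera("scene");t=bot.camera("top")
a=cv2.resize(s["img"][120:210,310:430,::-1],None,fx=3.3,fy=3.3,interpolation=2);b=cv2.resize(t["img"][160:250,360:480,::-1],None,fx=3.3,fy=3.3,interpolation=2)
cv2.imwrite("pics/c4.png",np.hstack([a,b]))
E
```

```text
time: 8.9
ee_pos: [0.5377, -0.3262, 0.1512]
tcp_rot: [180.0, -0.0, 14.0]
wrist_force: [-0.1, 0.4, 0.0]
opening: 0.0003
grasp_force: 0.0
```

View pics/c4.png

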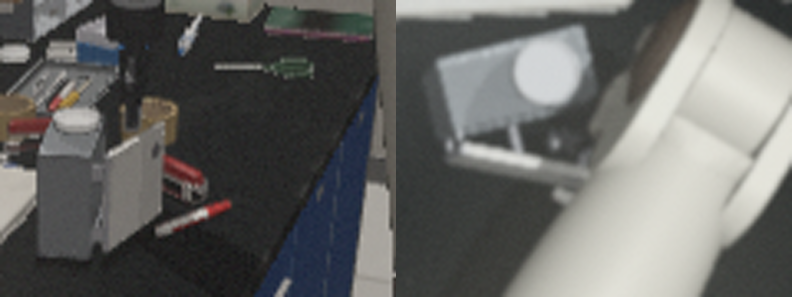

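The finger is behind the door top in the scene picture. Sweeping along the door's arc.

```bash
python3 -m inch '[[-1,0.1,0,0],[-2.1,0.2,0,0],[-3.1,0.3,0,0],[-4.1,0.4,0,0],[-5.1,0.5,0,0],[-6.1,0.9,0,0],[-7.1,1.3,0,0],[-8.1,1.7,0,0]]'
```

```text
time: 10.0
ee_pos: [0.4565, -0.3105, 0.1503]
tcp_rot: [180.0, 0.0, 14.0]
wrist_force: [1.2, -0.2, -0.1]
opening: 0.0001
grasp_force: 0.6
```

Run:
```python
from h import *
s=bot.camera("scene");t=bot.camera("top");print(bot.get_obs()["wrist_force"])
for n in("wide_edge","wide_press"):
  r=[bot.landmark_of(n,c) for c in(s,t)]
  print(n,[x[0] if x else 0 for x in r],tri(s,r[0][0]["point"],t,r[1][0]["point"]) if all(r) else "", onz(s,r[0][0]["point"],.093 if n=="wide_edge" else .128) if r[0] else "")
```

```text
[-0.17727648 -0.62630809  0.24627358]
wide_edge [{'point': [369.6, 175.2], 'score': 0.97}, {'point': [409.3, 235.7], 'score': 0.51}] (array([ 0.43253518, -0.29827675,  0.09739708]), np.float64(0.004758146856367816)) [ 0.43734341 -0.30653738  0.093     ]
wide_press [{'point': [367.0, 166.5], 'score': 0.85}, {'point': [404.0, 230.7], 'score': 0.55}] (array([ 0.44355757, -0.27444151,  0.14527838]), np.float64(0.0038635144799658997)) [ 0.45301555 -0.31357217  0.128     ]
```

```bash
python3 -m inch '[[-1,0.7,0,0],[-2,1.4,0,0],[-2.7,2.1,0,0],[-3.5,3,0,0],[-4.3,4,0,0],[-4.8,4.8,0,0],[-5.2,5.5,0,0],[-5.2,5.5,0,0]]'
python3 - <<'E'
from h import *
s=bot.camera("scene");t=bot.camera("top");print(bot.get_obs()["wrist_force"])
for n in("wide_edge","wide_press"):
  r=[bot.landmark_of(n,c) for c in(s,t)]
  print(n,[x[0] if x else 0 for x in r],tri(s,r[0][0]["point"],t,r[1][0]["point"]) if all(r) else "")
a=cv2.resize(s["img"][120:210,310:430,::-1],None,fx=3.3,fy=3.3,interpolation=2);b=cv2.resize(t["img"][170:260,340:460,::-1],None,fx=3.3,fy=3.3,interpolation=2)
cv2.imwrite("pics/c5.png",np.hstack([a,b]))
E
```

```text
time: 11.3
ee_pos: [0.4049, -0.2553, 0.1503]
tcp_rot: [-180.0, 0.0, 14.0]
wrist_force: [-0.7, -0.3, -0.4]
opening: -0.0
grasp_force: 0.0
[-0.66881635 -0.29961699 -0.94780318]
wide_edge [{'point': [376.6, 186.1], 'score': 0.79}, {'point': [389.5, 247.9], 'score': 0.55}] (array([ 0.38875674, -0.238533  ,  0.08162728]), np.float64(0.005631716205989985))
wide_press [{'point': [372.5, 175.4], 'score': 0.63}, {'point': [386.1, 243.4], 'score': 0.8}] (array([ 0.40374737, -0.22028151,  0.13497766]), np.float64(0.005448244847070474))
```

View pics/c5.png

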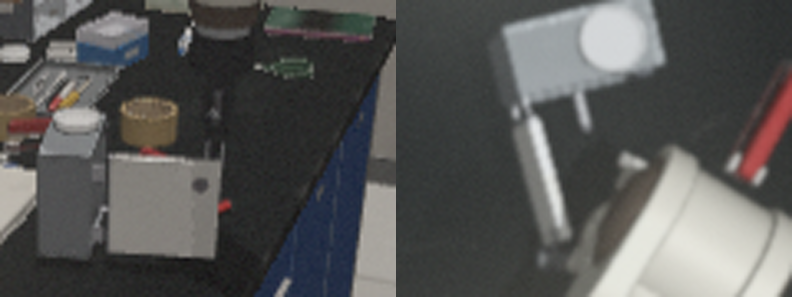

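The door stands roughly square to the front (about 87°). In the right-hand crop it runs from (515,105) to (555,240). Everything else is in place, so I'm moving clear.

```bash
python3 -m inch '[[0.2,-1,0,0],[0.6,-2.5,0,0],[1,-4,1,0],[1,-6,4,0],[0,-8,8,0],[-3,-11,10,0],[-7,-14,10,0],[-11,-17,10,0]]'
python3 -m inch '[[-2,-1.5,0,0],[-3,-2,0,0],[-3,-2,0,0],[-3,-2,0,0],[-3,-2,0,0],[-3,-2,0,0],[-3,-2,0,0],[-3,-2,0,0]]'
python3 - <<'E'
from h import *
s=bot.camera("scene");t=bot.camera("top");print(bot.get_obs()["wrist_force"])
for n in("wide_edge","wide_press","marker","stapler","dish","vial"):
  r=[bot.landmark_of(n,c) for c in(s,t)]
  print(n,[x[0] if x else 0 for x in r],tri(s,r[0][0]["point"],t,r[1][0]["point"]) if all(r) else "")
b=cv2.resize(t["img"][150:270,240:480,::-1],None,fx=3.3,fy=3.3,interpolation=2)
cv2.imwrite("pics/c6.png",b)
E
```

```text
time: 12.6
ee_pos: [0.2939, -0.4278, 0.2503]
tcp_rot: [180.0, -0.0, 14.0]
wrist_force: [-0.3, 0.0, 0.3]
opening: 0.0004
grasp_force: 0.0
time: 13.6
ee_pos: [0.2652, -0.4458, 0.2503]
tcp_rot: [180.0, -0.0, 14.0]
wrist_force: [-0.4, 0.2, -0.0]
opening: -0.0
grasp_force: 0.0
[ 0.43578331 -0.23737521  0.32049141]
wide_edge [{'point': [377.2, 185.5], 'score': 0.7}, {'point': [387.9, 248.3], 'score': 0.7}] (array([ 0.38633818, -0.23290858,  0.08742495]), np.float64(0.008256760074486275))
wide_press [{'point': [370.1, 171.5], 'score': 0.73}, {'point': [387.6, 240.3], 'score': 0.85}] (array([ 0.41428759, -0.22274741,  0.14918612]), np.float64(0.003527157600556791))
marker [0, {'point': [424.5, 226.4], 'score': 0.44}] 
stapler [{'point': [356.5, 177.4], 'score': 0.38}, {'point': [454.5, 207.6], 'score': 0.75}] (array([ 0.53704737, -0.47064639, -0.00674895]), np.float64(0.022956913491205648))
dish [{'point': [224.3, 296.0], 'score': 0.69}, {'point': [403.2, 179.8], 'score': 0.54}] (array([ 0.87747462, -0.19457347, -0.54697127]), np.float64(0.5542456567444097))
vial [{'point': [304.0, 218.7], 'score': 0.39}, {'point': [314.5, 179.3], 'score': 0.37}] (array([ 0.61340625, -0.00102721,  0.0070167 ]), np.float64(0.01985631898360575))
```

View pics/c6.png

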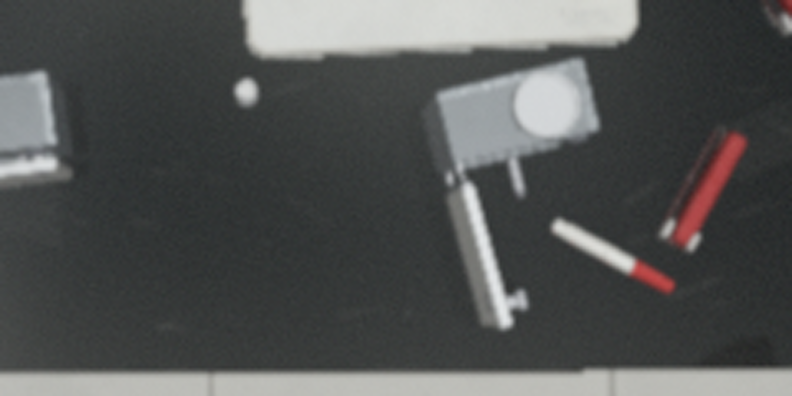

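The wide door stands open at about a right angle, from (455,185) to (500,325). The dish, marker, stapler and vial haven't moved, the narrow cupboard is shut and the arm is clear.

```bash
python3 -c "from workcell import bot; print(bot.job_done())"
```

```text
the job is handed in; nothing more can be done
None
```

The wider cupboard's door was pressed at its mark, sprang ajar and was pushed open to about a right angle (roughly 87–90° from the camera images); the narrower cupboard is still shut, nothing else appears to have moved, the arm is clear, and the job was handed in at about 14 s with no verdict returned.

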